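# Pack the battery tube with the marker

### The arm

A 7-joint arm with a two-finger parallel gripper is mounted at the origin on the work surface. World frame = base frame: x ahead of the robot, y to its left, z up, the work surface at z = 0. Lengths are in m, angles in rad, forces in N, time in s.
With the tool pointing down it reaches from about 0.425 to 0.875 m from the base axis. Payload 4.7 kg.
Tool frame: the origin (TCP) lies between the finger pads; the fingertips stand 14 mm ahead of it and the grasp point (between the pads) lies 5 mm behind it; z points along the fingers, y is the line along which they close (so a half turn about z gives the same grasp; the last joint's range is limited). The gripper opens to 87 mm and grips with 3 to 60 N. Pads are 19 mm wide; open, the fingers measure 117 mm over their backs; the gripper's body (75 mm by 190 mm) begins 51 mm behind the grasp point.
Start: joints at [-1.27, 0.321, -0.07, 1.45, 0.023, 1.371, -0.057], TCP at [0.184, 0.623, 0.237] pointing down, gripper open.
Joint ranges: [-2.86, 2.86], [-0.3, 2.09], [-1.38, 1.24], [0.06, 2.45], [-1.56, 4.7], [0.09, 2.05], [-2.69, 2.69]. Speed limits (rad/s): [2.57, 2.57, 3.14, 3.14, 3.14, 3.14, 3.14].

### API

Orientations are given as a rotation vector (axis times angle).
In Python, from bench import ctrl gives the robot as it stands.
- The arm moves only by the shell command python3 -m inch 'ROWS' [OPENING] [FORCE]. ROWS is JSON, a list of rows, each a list of 6 numbers: the shift along the world's x, y, z in mm, then the turn, a rotation vector about the world's x, y, z in degrees. In form: [[tx, ty, tz, rx, ry, rz], ...]. A call has 1 to 20 rows; each row is the pose to reach, as a shift and turn from the pose commanded when the call began; what a row does not reach only later rows make up. A row lasts 1/8 s, in which the tool goes at most 62.5 mm and 10.7 degrees, less where a joint would pass 70% of its speed; a pose out of reach is approached as far as the arm can. A call with a gripper value outside its range is refused whole. OPENING is the finger opening in mm, from 0 to 87, set as the call begins (- or left out, the last holds). The fingers move at their own pace and stop on an object; FORCE is the grip in N (left out, the last holds). Time passes only in rows, so rows that repeat a pose let the fingers close. It gives the time, the measured TCP pose, the force, the opening and the grip force at its end, in the units of the state.
- ctrl.get_state(): the state, without advancing time (a new reading comes with each control period).
- ctrl.get_image(name): name is "scene" or "top" or "wrist"; returns (picture, depth): 480x640x3 uint8, red, green, blue; 480x640 float32, m along the optical axis (not along the pixel's ray), 0 where there is no reading.
- ctrl.camera_params(name): a dict with "mtx" (3x3 intrinsics, pixels), "dist_coeffs" ([k1, k2, p1, p2, k3] as OpenCV has them; the pictures are not rectified), "T" (4x4, takes a point from camera to world coordinates). Camera axes: x right, y down, z forward; pixel columns grow to the right and rows downward; lengths in m; the calibration is good to about 2 mm. A picture is of the moment at which its call begins: read the wrist's pose just before it. camera_params takes no time and is no camera call; for the wrist camera it gives the pose at the moment of the call.
- ctrl.close_job(): hands the job in; it is judged then, once.
The state is a dict: "time": time; "joint_positions": joint angles; "qd": joint speeds; "joint_torque": joint torques, N m; "position": TCP position; "tool_rot": TCP orientation; "ft_force": force on the tool from outside, world axes, zero at the start; "torque": the same for the moment, N m; "grip_width": opening from 0.0 (shut) to 1.0 (fully open); "grip_force": force on a finger pad.
Only numpy, scipy, OpenCV 4.12 (cv2) and the standard library are available. Lean on these libraries where they do the work, as an engineer would, in place of code of your own. Each camera call takes 0.05 s, during which the arm holds its last target. There are 200 camera calls.

### The job

Load the recorder's clear battery tube. First move the whiteboard marker from its level stand into the sloped rest and let go of it; next drop the middle-sized battery cell, the one as thick as the cell already in the tube, upright into the tube; then pick the marker up again, hold it upright and push the two cells down the tube with its lower end until they bottom out firmly. Finish with the marker let go and lying in the sloped rest again, and do not disturb the other things on the desk.

Things in the scene. Friction and masses are not known exactly. Their poses are not given: they have to be found in the camera images.
- marker: whiteboard marker used as the push rod: round bar 20 mm across, 150 mm long, about 40 g, flat ends, black cap on one end, white barrel. Origin at its centre on its axis; x runs along it from the cap to the white end. It starts lying level on the black stand, x roughly to the robot's left, its axis 40 mm above the desk
- stand: fixed black stand of the marker: upright web 10 mm thick with a level open V groove on top, 16 mm wide (narrower than the marker, so fingers can straddle it anywhere), 90 mm long; base plate 110 x 50 mm, 6 mm thick. Origin 40 mm above the desk, within 8 mm of the marker's centre; x along the groove
- rest: fixed steel sloped rest, under the seat: base plate 160 x 60 mm, 8 mm thick, and two legs 10 mm thick below the groove. Origin on the desk straight below the seat; z up
- groove: seat of the sloped rest. Origin: centre of a seated marker, 85 mm up; x down the slope, 45 deg below level, roughly to the robot's left; z square to the slope, out of the open V groove. Groove 16 mm wide, from x = -35 to +75 mm, sides tangent to a 20 mm bar on the x axis; a stop plate at x = +75 mm carries the lower end. The marker's top 40 mm overhang; either end may be up
- cell: the cell to load: bare battery cell, 26 mm across, 50 mm tall including a flat raised contact 11 mm across and 1.5 mm high on top, 50 to 90 g, standing upright on the desk; origin at the centre of its underside, z up. A thicker and a thinner cell stand in the same row, about 90 mm apart, in any order
- cell_low: a cell of the same size (26 x 50 mm), already in the tube, standing on the carriage with its underside 47 mm above the desk; origin at the centre of its underside
- tube_mouth (a point): centre of the open top of the fixed upright clear tube, 135 mm above the desk; slippery bore 30 mm, outside 36 mm, its top 12 mm flared to 42 mm inside, 48 mm outside; black base 75 x 75 mm, 10 mm thick, and a black strip up one side. A second cell dropped in comes to rest with its top 12 mm above the mouth; when the cells are bottomed its top lies 23 mm below the mouth
- carriage (a joint): brass carriage under the cells inside the tube, held by friction only: pushing it down takes about 6 N and it stays where it is left. 0 = up, as it starts; 0.035 m = bottomed on its hard stop, where a firm push is 10 to 20 N
- cell_thick: bystander: fat battery cell standing upright, 33 mm across, 61 mm tall, too wide for the tube; origin at the centre of its underside
- cell_thin: bystander: thin battery cell standing upright, 17 mm across, 48 mm tall; origin at the centre of its underside
- mouse: bystander: white computer mouse 105 x 60 x 33 mm; origin at the centre of its underside
- notes: bystander: pad of sticky notes 76 x 76 x 16 mm; origin at the centre of its underside
- mug: bystander: white mug, 82 mm across, 95 mm tall; origin at the centre of its underside
- stapler: bystander: black stapler 130 x 34 x 45 mm; origin at the centre of its underside
- tape: bystander: roll of clear tape lying flat, 68 mm across, 19 mm tall; origin at the centre of its underside
- sanitizer: bystander: bottle, 60 mm across, 150 mm tall; origin at the centre of its underside
Mind the look-alikes: they are no part of the job. Leave any pink look-alike of the part that bears tube_mouth alone. Leave any green look-alike of the rest alone.

How it is judged:
On the way, in this order (a step that is already met when the one before it is completed fails the run):
1. the marker lies in the sloped rest, let go (distance between marker and groove below 0.02 m and angle between the x axis of marker and the x axis of groove, either way round below 0.17 rad and contact force between marker and the fingers below 0.1 N and linear speed of marker below 0.03 m/s), for 0.2 s.
2. the middle-sized cell stands in the tube on the other cell, let go (horizontal distance between cell and tube_mouth below 0.007 m and angle between cell's own z axis and vertical below 0.25 rad and contact force between cell and the fingers below 0.1 N and height (world z) of cell below 0.11 m), for 0.2 s.
3. the upright marker presses the cells firmly (over 7 N) against the bottom of the tube (value of joint carriage above 0.033 m and contact force between marker and cell above 7 N and angle between the x axis of marker and the z axis of rest, either way round below 0.35 rad and horizontal distance between cell and tube_mouth below 0.007 m), for 0.02 s.
At the end, for the whole second after the job is handed in: Carriage within 2.5 mm of its stop; both 26 mm cells upright in the tube on it, within 7 mm of its axis (undersides below 67 and 17 mm above the desk); marker still and let go in the sloped rest, centre within 20 mm of the seat, axis within 0.17 rad of the slope (all of step 1 and horizontal distance between each of cell, cell_low and tube_mouth below 0.007 m and angle between cell's own z axis and vertical below 0.25 rad and contact force between cell and the fingers below 0.1 N and value of joint carriage above 0.0325 m and height (world z) of cell below 0.067 m and height (world z) of cell_low below 0.017 m and linear speed of cell below 0.03 m/s); the robot touches nothing.
It fails at once if a bystander is moved more than 30 mm (distance of any of cell_thick, cell_thin, mouse, notes, mug, stapler, tape, sanitizer from where it was at the start of the episode above 0.03 m).
It also fails if it takes over 72 s, if anything falls off the work surface, if the arm or the gripper's body presses on something with over 40 N, if the wrist force passes 120 N, or if a joint passes its speed limit or range.

## Working session

There is one attempt and no reset: what is moved stays moved. The work goes in short steps, Python scripts to look and compute and a shell command to move; the robot and the scene stay as the last step left them, time stands still between calls to the robot, and variables do not carry over. Pictures are saved under pics/ and viewed, at most 13 in all, crops included, and the job is handed in when it is done.

```bash
ls; mkdir -p pics; cat > h.py <<'E'
import numpy as np, cv2
from bench import ctrl
def snap(n,f):
    P=ctrl.camera_params(n); im,d=ctrl.get_image(n)
    cv2.imwrite(f'pics/{f}.png',im[:,:,::-1]); np.savez(f'pics/{f}.npz',im=im,d=d,mtx=P['mtx'],dist=P['dist_coeffs'],T=P['T'])
def load(f):
    z=np.load(f'pics/{f}.npz'); return z
def cloud(z):
    d=z['d']; h,w=d.shape
    u,v=np.meshgrid(np.arange(w),np.arange(h))
    p=cv2.undistortPoints(np.stack([u,v],-1).reshape(-1,1,2).astype(np.float64),z['mtx'],z['dist']).reshape(h,w,2)
    c=np.dstack([p*d[...,None],d]); T=z['T']
    W=c@T[:3,:3].T+T[:3,3]; W[d<=0]=np.nan
    return W
E
python3 - <<'E'
from h import *
s=ctrl.get_state(); print({k:np.round(v,3) for k,v in s.items()})
snap('top','top0'); snap('scene','scene0')
for n in('top','scene'): print(np.round(ctrl.camera_params(n)['T'],3), ctrl.camera_params(n)['mtx'][0])
E
```

```text
pics
{'time': np.float64(0.0), 'joint_positions': array([-1.27 ,  0.322, -0.07 ,  1.452,  0.023,  1.371, -0.057]), 'qd': array([-0.   , -0.001,  0.002, -0.001, -0.   , -0.001,  0.   ]), 'joint_torque': array([ 0.0000e+00, -4.9129e+01, -4.0400e-01, -3.1252e+01, -6.4000e-02,
        4.4000e-02,  0.0000e+00]), 'position': array([0.184, 0.623, 0.235]), 'tool_rot': array([-4.490e-01, -3.109e+00,  3.000e-03]), 'ft_force': array([ 0.409, -0.169,  0.804]), 'torque': array([-0.016, -0.032,  0.019]), 'grip_force': np.float64(0.0), 'grip_width': np.float64(1.0)}
[[ 0.008 -0.996  0.089  0.429]
 [-1.    -0.01  -0.018  0.019]
 [ 0.019 -0.089 -0.996  1.634]
 [ 0.     0.     0.     1.   ]] [577.24599267   0.         318.33201257]
[[ 0.823  0.389 -0.414  1.028]
 [ 0.568 -0.536  0.624 -0.639]
 [ 0.021 -0.749 -0.662  0.821]
 [ 0.     0.     0.     1.   ]] [452.5273634    0.         322.71155345]
```

View pics/top0.png

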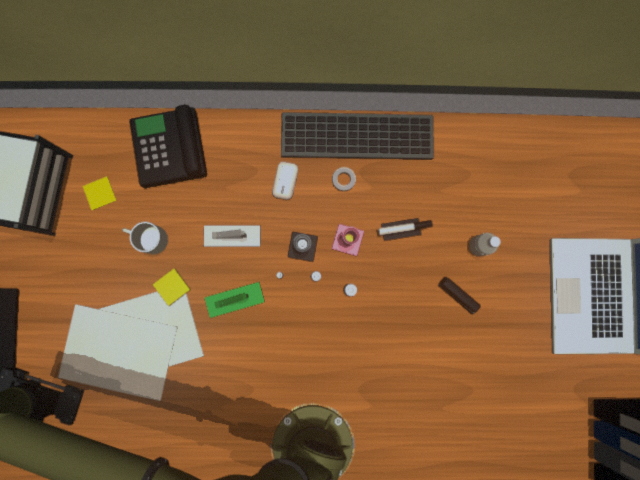

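View pics/scene0.png

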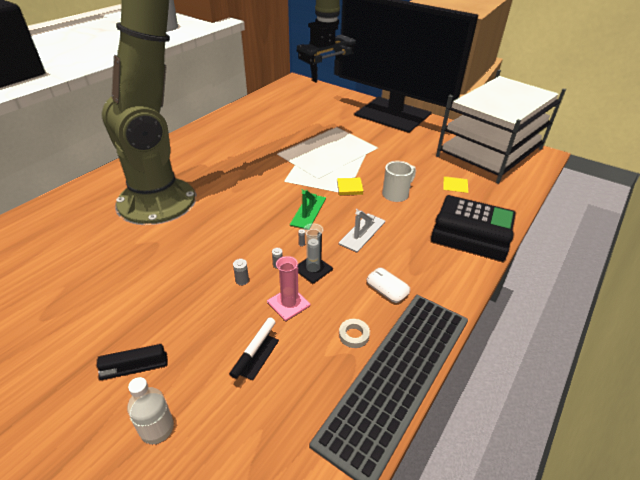

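The top view shows the marker on its stand at about (405,228) with the cap to the right. The steel rest is at (232,236), the black-based tube at (303,246), and the cells at (279,275) thin, (316,276) middle and (351,290) thick. The pink tube at (348,239) and green rest at (235,299) are the look-alikes. I'll get coarse positions next.

```bash
python3 - <<'E'
from h import *
for f,rois in (('top0',dict(marker=(375,213,435,242),rest=(200,222,264,250),tube=(285,228,322,264),thin=(272,268,286,282),mid=(308,268,324,284),thick=(342,281,360,299),pink=(330,222,366,256),green=(200,280,268,318))),
 ('scene0',dict(marker=(228,315,285,380),rest=(338,205,388,252),tube=(295,222,335,282),mid=(268,245,288,272),thick=(230,256,252,288),thin=(296,228,306,248)))):
    W=cloud(load(f)); 
    for k,(a,b,c,d) in rois.items():
        P=W[b:d,a:c].reshape(-1,3); z=P[:,2]; 
        print(f,k,'zmax',np.round(np.nanpercentile(z,[5,50,99]),3))
        for lo,hi in ((.004,.02),(.02,.044),(.044,.065),(.065,.11),(.11,.2)):
            q=P[(z>lo)&(z<hi)]
            if len(q)>4: print('   ',lo,hi,len(q),np.round(q.mean(0),3),'x',np.round([q[:,0].min(),q[:,0].max()],3),'y',np.round([q[:,1].min(),q[:,1].max()],3))
E
```

```text
top0 marker zmax [-0.006  0.003  0.054]
    0.004 0.02 366 [ 0.604 -0.248  0.007] x [0.569 0.65 ] y [-0.34  -0.171]
    0.02 0.044 81 [ 0.605 -0.259  0.041] x [0.583 0.627] y [-0.327 -0.178]
    0.044 0.065 307 [ 0.604 -0.25   0.049] x [0.584 0.623] y [-0.326 -0.178]
top0 rest zmax [-0.004  0.006  0.098]
    0.004 0.02 879 [0.578 0.233 0.009] x [0.541 0.619] y [0.146 0.325]
    0.02 0.044 72 [0.579 0.269 0.032] x [0.57 0.6 ] y [0.194 0.287]
    0.044 0.065 53 [0.579 0.241 0.055] x [0.571 0.588] y [0.194 0.268]
    0.065 0.11 93 [0.58  0.213 0.087] x [0.571 0.589] y [0.192 0.237]
top0 tube zmax [-0.005  0.006  0.137]
    0.004 0.02 515 [0.547 0.032 0.009] x [0.504 0.604] y [-0.018  0.084]
    0.02 0.044 7 [0.541 0.033 0.031] x [0.534 0.559] y [0.022 0.049]
    0.065 0.11 95 [0.553 0.036 0.095] x [0.54  0.566] y [0.021 0.059]
    0.11 0.2 157 [0.553 0.035 0.13 ] x [0.53  0.575] y [0.011 0.059]
top0 thin zmax [-0.006  0.001  0.051]
    0.004 0.02 28 [0.471 0.105 0.006] x [0.453 0.49 ] y [0.082 0.119]
    0.02 0.044 11 [0.468 0.097 0.039] x [0.461 0.477] y [0.089 0.103]
    0.044 0.065 2
[... 2680 characters left out ...]
.104] x [0.557 0.565] y [-0.095 -0.079]
    0.11 0.2 136 [ 0.561 -0.094  0.126] x [0.55  0.588] y [-0.118 -0.074]
scene0 thick zmax [-0.003  0.001  0.061]
    0.004 0.02 62 [ 0.442 -0.108  0.012] x [0.423 0.45 ] y [-0.118 -0.089]
    0.02 0.044 97 [ 0.442 -0.108  0.032] x [0.424 0.452] y [-0.117 -0.087]
    0.044 0.065 161 [ 0.436 -0.104  0.056] x [0.417 0.451] y [-0.118 -0.084]
scene0 thin zmax [-0.003  0.01   0.133]
    0.004 0.02 32 [0.472 0.095 0.012] x [0.435 0.481] y [0.086 0.148]
    0.02 0.044 48 [0.474 0.091 0.032] x [0.463 0.479] y [0.085 0.1  ]
    0.044 0.065 19 [0.471 0.093 0.046] x [0.465 0.479] y [0.087 0.1  ]
    0.11 0.2 13 [0.537 0.021 0.132] x [0.533 0.546] y [0.011 0.028]
```

```bash
python3 -m inch '[[0,0,100,0,0,0],[100,-150,145,0,0,-20],[366,-503,145,0,0,-65],[366,-503,145,0,0,-65],[366,-503,145,0,0,-65],[366,-503,145,0,0,-65],[366,-503,145,0,0,-65],[366,-503,145,0,0,-65],[366,-503,145,0,0,-65],[366,-503,145,0,0,-65],[366,-503,145,0,0,-65],[366,-503,145,0,0,-65],[366,-503,145,0,0,-65],[366,-503,145,0,0,-65],[366,-503,145,0,0,-65]]' 50; python3 - <<'E'
from h import *
snap('wrist','w1'); s=ctrl.get_state(); print(np.round(s['position'],4),np.round(s['tool_rot'],3),np.round(s['joint_positions'],2)); print(np.round(load('pics/w1'[5:])['T'],3))
print(load('w1')['mtx'],load('w1')['dist'])
E
```

```text
time: 1.98
position: [0.5492, 0.1222, 0.3814]
tool_rot: [-2.045, -2.384, -0.0]
ft_force: [-0.4, 0.1, 0.5]
grip_width: 0.573
grip_force: 0.0
[0.5493 0.1219 0.3815] [-2.046 -2.384 -0.   ] [-0.71  0.1   0.49  1.44 -0.05  1.61 -0.07]
[[ 0.988  0.147  0.039  0.537]
 [ 0.152 -0.955 -0.253  0.191]
 [-0.     0.256 -0.967  0.528]
 [ 0.     0.     0.     1.   ]]
[[378.7199768    0.         321.77729959]
 [  0.         378.7199768  243.78904919]
 [  0.           0.           1.        ]] [-0.02010015  0.          0.          0.          0.        ]
```

View pics/w1.png

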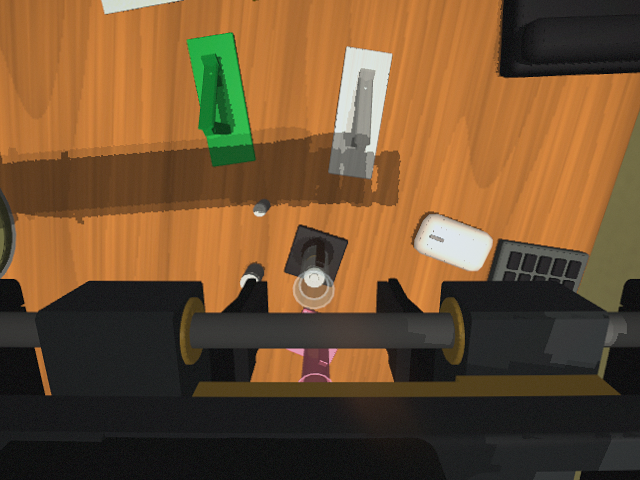

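The wrist view shows the steel rest at (360,112), the black-based tube with its mouth at about (313,288), the middle cell at (252,275) and the thin one at (262,208). I'll measure the parts by fitting.

```bash
cat >> h.py <<'E'
def near(W,c,r,lo,hi):
    m=np.hypot(W[...,0]-c[0],W[...,1]-c[1])<r
    return m&(W[...,2]>lo)&(W[...,2]<hi)
def rect(q):
    return cv2.minAreaRect((q[:,:2]*1000).astype(np.float32))
def circ(q):
    A=np.c_[2*q[:,:2],np.ones(len(q))]; s=np.linalg.lstsq(A,(q[:,:2]**2).sum(1),rcond=None)[0]
    return np.round([s[0],s[1],np.sqrt(s[2]+s[0]**2+s[1]**2)],4)
E
python3 - <<'E'
from h import *
for f in('w1','top0','scene0'):
    z=load(f); W=cloud(z); im=z['im'].astype(int)
    fl=near(W,(.5,.1),.25,-.01,.003)&(im[...,0]-im[...,2]>40); print(f,'floor z',np.nanmedian(W[fl][:,2]))
    gray=(im.max(-1)-im.min(-1)<25)&(im.max(-1)>60)
    m=near(W,(.58,.22),.115,-.004,.0125)&gray; 
    m=cv2.morphologyEx(m.astype(np.uint8),cv2.MORPH_OPEN,np.ones((3,3)))>0
    print(' base',m.sum(),rect(W[m]))
    m=near(W,(.58,.22),.09,.03,.2)&gray; q=W[m]
    if len(q)>20:
        vx,vy,x0,y0=cv2.fitLine(q[:,:2].astype(np.float32),cv2.DIST_HUBER,0,.01,.01).ravel()
        print(' groove',len(q),'yaw',np.degrees(np.arctan2(vy,vx)),x0,y0,rect(q),'zmax',q[:,2].max())
        t=(q[:,:2]-[x0,y0])@[vx,vy]
        for a in np.arange(-.05,.07,.01):
            s=(t>a)&(t<a+.01)
            if s.sum()>2: print('    t%.3f'%(a+.005),'xy',np.round([x0+vx*(a+.005),y0+vy*(a+.005)],3),'z',np.round(np.percentile(q[s,2],[5,50,95]),3))
    m=near(W,(.553,.035),.03,.125,.15); print(' mouth',m.sum(),circ(W[m]),rect(W[m]),np.median(W[m][:,2]))
    m=near(W,(.545,.034),.06,-.002,.016)&(im.max(-1)<70); print(' tbase',rect(W[m]))
    for n,c,h in(('mid',(.468,-.004),.05),('thin',(.469,.096),.048),('thick',(.431,-.099),.061)):
        m=near(W,c,.024,h-.008,h+.008)
        if m.sum()>5: q=W[m]; print(' ',n,m.sum(),rect(q)[:2],q.mean(0).round(4))
    m=near(W,(.606,-.253),.09,.033,.06)
    if m.sum()>50:
        q=W[m]; print(' marker',rect(q),cv2.fitLine(q[:,:2].astype(np.float32),cv2.DIST_HUBER,0,.01,.01).ravel(),np.percentile(q[:,2],98))
E
```

```text
w1 floor z -0.0012760287058855013
 base 4457 ((579.4830932617188, 234.4757080078125), (59.3452262878418, 159.67591857910156), 0.6531463265419006)
 groove 1060 yaw -89.86439 0.5794564 0.2321112 ((579.4063720703125, 239.2581024169922), (17.71187973022461, 96.6060791015625), 0.8816800713539124) zmax 0.10387499136228445
    t-0.045 xy [0.579 0.277] z [0.03  0.031 0.032]
    t-0.035 xy [0.579 0.267] z [0.031 0.035 0.04 ]
    t-0.025 xy [0.579 0.257] z [0.038 0.044 0.05 ]
    t-0.015 xy [0.579 0.247] z [0.048 0.054 0.06 ]
    t-0.005 xy [0.579 0.237] z [0.058 0.063 0.07 ]
    t0.005 xy [0.579 0.227] z [0.067 0.074 0.079]
    t0.015 xy [0.579 0.217] z [0.078 0.083 0.09 ]
    t0.025 xy [0.58  0.207] z [0.087 0.094 0.1  ]
    t0.035 xy [0.58  0.197] z [0.046 0.099 0.103]
    t0.045 xy [0.58  0.187] z [0.093 0.095 0.096]
 mouth 640 [0.5514 0.0354 0.0205] ((551.63134765625, 34.7906608581543), (46.20622634887695, 46.25879669189453), 13.494959831237793) 0.1317646257863055
 tbase ((551.8958129882812, 35.710853576660156), (74.03260803222656, 73.80966186523438), 80.49844360351562)
  mid 108 ((464.36
[... 2709 characters left out ...]
45.63637161254883), 59.8305778503418) 0.13178973525160953
 tbase ((554.96142578125, 31.94594955444336), (74.64668273925781, 72.01578521728516), 79.2103271484375)
  mid 72 ((470.0237121582031, -6.4540863037109375), (22.671489715576172, 27.55521583557129)) [ 0.4707 -0.0069  0.0469]
  thin 27 ((470.9409484863281, 92.43406677246094), (15.582708358764648, 14.594755172729492)) [0.4718 0.0926 0.045 ]
  thick 119 ((433.90020751953125, -100.38668823242188), (32.051246643066406, 32.66211700439453)) [ 0.434  -0.1014  0.0581]
 marker ((608.2514038085938, -253.03221130371094), (20.386526107788086, 149.8026580810547), 9.935853004455566) [ 0.16818269 -0.98575586  0.61123365 -0.25932837] 0.05166181071003444
```

```bash
python3 -m inch '[[57,-375,-60,0,0,1],[57,-375,-60,0,0,1],[57,-375,-60,0,0,1],[57,-375,-60,0,0,1],[57,-375,-60,0,0,1],[57,-375,-60,0,0,1],[57,-375,-60,0,0,1],[57,-375,-240,0,0,1],[57,-375,-240,0,0,1],[57,-375,-240,0,0,1],[57,-375,-240,0,0,1],[57,-375,-240,0,0,1]]' 50; python3 - <<'E'
from h import *
snap('wrist','w2'); z=load('w2');W=cloud(z); m=near(W,(.606,-.253),.09,.033,.06); q=W[m]; print(m.sum(),rect(q),q[:,2].max())
s=ctrl.get_state(); print(np.round(s['position'],4),np.round(s['tool_rot'],3),np.round(s['joint_positions'],2))
E
```

```text
time: 3.52
position: [0.6085, -0.2542, 0.1441]
tool_rot: [2.025, 2.398, 0.002]
ft_force: [-0.1, 0.2, 0.5]
grip_width: 0.577
grip_force: 0.0
5366 ((605.3870239257812, -252.11929321289062), (20.040916442871094, 150.40695190429688), 9.858283042907715) 0.05102641365538549
[ 0.6089 -0.2548  0.145 ] [2.024 2.397 0.003] [-0.17  0.46  0.7   1.56 -0.31  1.22  0.75]
```

```bash
python3 -m inch '[[-3,2,-50,0,0,0],[-3,2,-85,0,0,0],[-3,2,-108,0,0,0],[-3,2,-108,0,0,0]]' 50; python3 -m inch '[[0,0,0,0,0,0],[0,0,0,0,0,0],[0,0,0,0,0,0],[0,0,0,0,0,0]]' 10 30; python3 -m inch '[[0,0,60,0,0,0],[0,0,110,0,0,0],[0,0,110,0,0,0]]'; python3 -c "
from h import *
s=ctrl.get_state();print(s['position'],s['tool_rot'],s['grip_width']*87,s['joint_positions'])"
```

```text
time: 4.08
position: [0.6041, -0.2524, 0.0337]
tool_rot: [-2.028, -2.399, 0.0]
ft_force: [0.2, 0.5, 0.8]
grip_width: 0.57
grip_force: 0.0
time: 4.58
position: [0.6067, -0.2523, 0.0351]
tool_rot: [2.025, 2.396, 0.005]
ft_force: [0.9, 1.3, 0.8]
grip_width: 0.217
grip_force: 30.0
time: 4.95
position: [0.6063, -0.2543, 0.1487]
tool_rot: [2.024, 2.393, 0.005]
ft_force: [-0.5, -0.5, -0.1]
grip_width: 0.22
grip_force: 30.0
[ 0.60626535 -0.25425782  0.14867496] [2.02360018 2.39278321 0.00498767] 19.15404285172247 [-0.177854    0.45002018  0.70409073  1.57132791 -0.30547037  1.22417507
  0.7460809 ]
```

```bash
cat >> h.py <<'E'
from scipy.spatial.transform import Rotation as Rn
def delta(p,R):
    s=ctrl.get_state(); R0=Rn.from_rotvec(s['tool_rot'])
    print('now',s['position'].round(4),'shift mm',((np.array(p)-s['position'])*1000).round(1),'turn deg',np.degrees((Rn.from_matrix(R)*R0.inv()).as_rotvec()).round(1))
def frame(z,y):
    z=np.array(z,float);z/=np.linalg.norm(z);y=np.array(y,float);y-=z*(y@z);y/=np.linalg.norm(y)
    return np.c_[np.cross(y,z),y,z]
yaw=np.radians(90.5); hx=np.array([np.cos(yaw),np.sin(yaw),0]); U=np.array([0,0,1.])
gx=(hx-U)/2**.5; gz=(hx+U)/2**.5; side=np.array([np.sin(yaw),-np.cos(yaw),0])
seat=np.array([.5805,.2338,.085])
E
python3 - <<'E'
from h import *
R=frame(-gz,side); 
for off in(.10,.004): delta(seat-gx*.002+gz*off-gz*.005,R)
E
```

```text
now [ 0.6063 -0.2543  0.1487] shift mm [-26.3 553.8   4.9] turn deg [-44.7  -3.5  -8.8]
now [ 0.6063 -0.2543  0.1487] shift mm [-25.7 485.9 -63. ] turn deg [-44.7  -3.5  -8.8]
```

```bash
python3 -m inch '[[0,0,62,0,0,0],[0,20,120,0,0,0],[-5,80,150,0,0,-4],[-26,554,150,-10,-1,-9],[-26,554,150,-20,-2,-9],[-26,554,150,-30,-3,-9],[-26,554,150,-45,-4,-9],[-26,554,150,-45,-4,-9],[-26,554,150,-45,-4,-9],[-26,554,150,-45,-4,-9],[-26,554,150,-45,-4,-9],[-26,554,150,-45,-4,-9],[-26,554,60,-45,-4,-9],[-26,554,5,-45,-4,-9],[-26,554,5,-45,-4,-9],[-26,554,5,-45,-4,-9]]'; python3 - <<'E'
from h import *
R=frame(-gz,side); 
for off in(.10,.004): delta(seat-gx*.002+gz*off-gz*.005,R)
snap('scene','s2'); im=cv2.imread('pics/s2.png'); cv2.imwrite('pics/s2c.png',cv2.resize(im[130:310,230:470],(800,600)))
print(ctrl.get_state()['joint_positions'].round(2))
E
```

```text
time: 6.95
position: [0.5777, 0.3003, 0.1483]
tool_rot: [1.755, 1.757, -0.73]
ft_force: [0.3, -0.6, 0.3]
grip_width: 0.221
grip_force: 30.0
now [0.5777 0.3003 0.1483] shift mm [ 2.2 -0.7  5.3] turn deg [0.3 0.1 0.4]
now [0.5777 0.3003 0.1483] shift mm [  2.8 -68.6 -62.5] turn deg [0.3 0.1 0.4]
[-1.1   0.81  0.52  1.21  0.25  1.69 -0.66]
```

View pics/s2c.png

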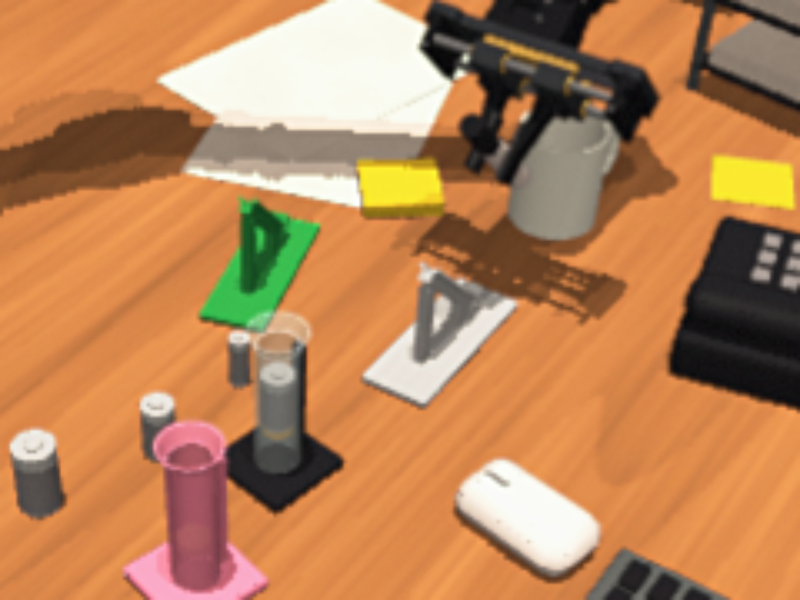

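The marker is gripped, with the dark cap end at (480,135) uphill, and the gripper is clear of the mug at (560,180). I'll lower it onto the rest.

```bash
python3 -m inch '[[3,-30,-24,0,0,0],[3,-60,-54,0,0,0],[3,-69,-63,0,0,0],[3,-69,-63,0,0,0]]'; python3 - <<'E'
from h import *
R=frame(-gz,side); 
for off in(.004,0): delta(seat-gx*.002+gz*off-gz*.005,R)
E
```

```text
time: 7.5
position: [0.5817, 0.2323, 0.0877]
tool_rot: [1.757, 1.757, -0.725]
ft_force: [-0.6, -2.8, 0.7]
grip_width: 0.219
grip_force: 30.0
now [0.5817 0.2323 0.0877] shift mm [-1.2 -0.6 -2. ] turn deg [0.1 0.3 0.4]
now [0.5817 0.2323 0.0877] shift mm [-1.2 -3.4 -4.8] turn deg [0.1 0.3 0.4]
```

```bash
python3 -m inch '[[-1,-3,-2,0,0,0],[-1,-4,-4,0,0,0],[-1,-4,-4,0,0,0]]'; python3 - <<'E'
from h import *
R=frame(-gz,side); 
delta(seat-gx*.002-gz*.005,R)
E
```

```text
time: 7.88
position: [0.5814, 0.2284, 0.0842]
tool_rot: [1.755, 1.756, -0.724]
ft_force: [1.2, -2.3, 6.4]
grip_width: 0.218
grip_force: 30.0
now [0.5814 0.2284 0.0842] shift mm [-0.8  0.5 -1.3] turn deg [0.2 0.4 0.3]
```

```bash
python3 -m inch '[[0,0,0,0,0,0],[0,0,0,0,0,0],[0,0,0,0,0,0]]' 45; python3 -m inch '[[0,20,20,0,0,0],[0,50,50,0,0,0],[0,90,90,0,0,0],[0,90,120,0,0,0]]'; python3 - <<'E'
from h import *
snap('scene','s3'); snap('top','t3'); im=cv2.imread('pics/s3.png'); cv2.imwrite('pics/s3c.png',cv2.resize(im[130:310,230:470],(800,600)))
W=cloud(load('t3')); im=load('t3')['im'].astype(int)
m=near(W,(.58,.23),.1,.04,.17); q=W[m]; print(rect(q),q[:,2].max())
print(ctrl.get_state()['position'].round(4),ctrl.get_state()['joint_positions'].round(2))
E
```

```text
time: 8.25
position: [0.5796, 0.2295, 0.0812]
tool_rot: [1.755, 1.76, -0.726]
ft_force: [0.0, -0.4, 0.3]
grip_width: 0.463
grip_force: 0.0
time: 8.75
position: [0.579, 0.3233, 0.2018]
tool_rot: [1.752, 1.765, -0.722]
ft_force: [0.0, -0.0, 0.1]
grip_width: 0.515
grip_force: 0.0
((580.5429077148438, 231.59071350097656), (122.94856262207031, 21.163270950317383), 89.55827331542969) 0.14667138721010442
[0.5811 0.3202 0.2052] [-1.1   0.79  0.52  1.11  0.26  1.79 -0.63]
```

View pics/s3c.png

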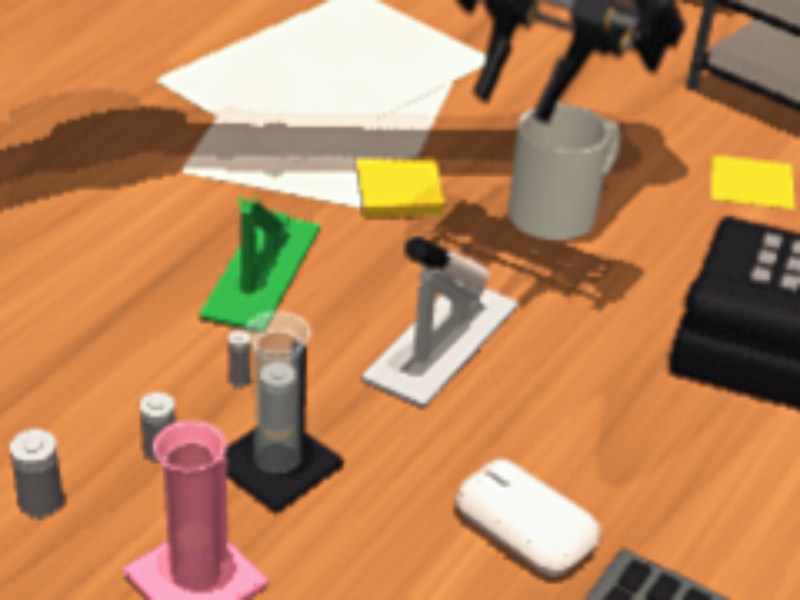

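The marker now lies in the steel rest, cap end up, at about (440,262). Next is the middle cell. I'll close along y so the gripper body stays clear of the tube.

```bash
python3 - <<'E'
from h import *
R=frame((0,0,-1),(0,1,0)); delta((.4677,-.0045,.20),R)
E
```

```text
now [0.5811 0.3202 0.2052] shift mm [-113.4 -324.7   -5.2] turn deg [34.7 35.5 84.9]
```

```bash
python3 -m inch '[[0,0,50,0,0,0],[-20,-50,120,4,4,9],[-113,-325,120,35,35,85],[-113,-325,120,35,35,85],[-113,-325,120,35,35,85],[-113,-325,120,35,35,85],[-113,-325,120,35,35,85],[-113,-325,120,35,35,85],[-113,-325,120,35,35,85],[-113,-325,120,35,35,85],[-113,-325,120,35,35,85],[-113,-325,120,35,35,85],[-113,-325,20,35,35,85],[-113,-325,20,35,35,85],[-113,-325,20,35,35,85]]' 50; python3 - <<'E'
from h import *
R=frame((0,0,-1),(0,1,0)); delta((.4677,-.0045,.036),R); print(ctrl.get_state()['joint_positions'].round(2))
snap('wrist','w4'); z=load('w4'); W=cloud(z); m=near(W,(.468,-.0045),.024,.04,.06); q=W[m]; print(m.sum(),rect(q),q.mean(0))
E
```

```text
time: 10.72
position: [0.4644, -0.0064, 0.219]
tool_rot: [0.0, 3.141, 0.004]
ft_force: [-0.8, 0.1, -0.0]
grip_width: 0.572
grip_force: 0.0
now [ 0.4644 -0.0064  0.219 ] shift mm [   3.3    1.9 -183. ] turn deg [-0.1  0.   0. ]
[-1.05 -0.17  0.93  1.94  0.14  1.3   1.41]
697 ((466.9515075683594, -4.349391937255859), (25.406492233276367, 24.983137130737305), 58.44209671020508) [ 0.46632092 -0.00425427  0.04730354]
```

View pics/w4.png

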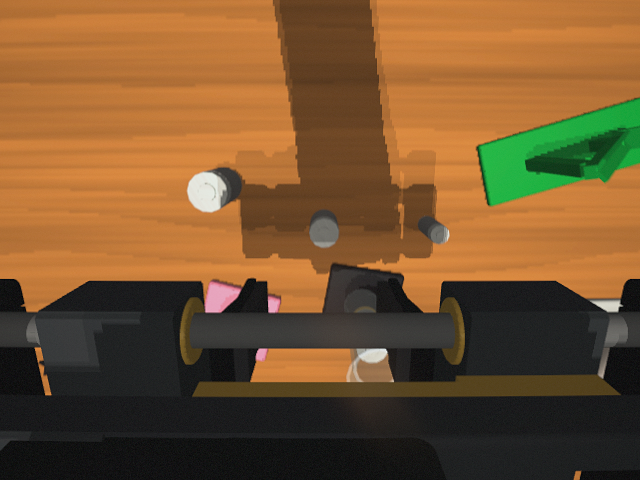

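The middle cell is at pixel (323,228), which gives (0.467, -0.0044), between the thick cell (210,190) and the thin one (438,235). I'll descend and grip it.

```bash
python3 -m inch '[[3,2,-60,0,0,0],[3,2,-120,0,0,0],[3,2,-160,0,0,0],[3,2,-182,0,0,0],[3,2,-182,0,0,0]]' 50; python3 -m inch '[[0,0,0,0,0,0],[0,0,0,0,0,0],[0,0,0,0,0,0],[0,0,0,0,0,0]]' 15 25;  python3 - <<'E'
from h import *
R=frame((0,0,-1),(0,1,0)); print(ctrl.get_state()['joint_positions'].round(2), ctrl.get_state()['position'])
E
```

```text
time: 11.4
position: [0.4702, -0.0042, 0.0397]
tool_rot: [-0.001, 3.136, 0.005]
ft_force: [0.4, -0.2, 0.2]
grip_width: 0.575
grip_force: 0.0
time: 11.9
position: [0.4706, -0.0041, 0.0403]
tool_rot: [-0.0, 3.134, 0.009]
ft_force: [-0.5, 0.6, 4.8]
grip_width: 0.287
grip_force: 25.0
[-0.99  0.22  1.03  2.13 -0.24  0.91  1.75] [ 0.47059632 -0.00414891  0.04033879]
```

```bash
python3 -m inch '[[0,0,30,0,0,0],[0,0,90,0,0,0],[0,0,150,0,0,0],[0,0,170,0,0,0],[40,20,170,0,0,0],[84,39,170,0,0,0],[84,39,170,0,0,0],[84,39,170,0,0,0]]';  python3 - <<'E'
from h import *
s=ctrl.get_state(); print(s['position'],s['tool_rot'],s['grip_width']*87)
snap('wrist','w5'); snap('scene','s5')
a=cv2.imread('pics/w5.png')[180:400,160:480]; b=cv2.imread('pics/s5.png')[160:300,230:400]
cv2.imwrite('pics/c5.png',np.hstack([cv2.resize(a,(400,300)),cv2.resize(b,(400,300))]))
for f in('w5','s5'):
    W=cloud(load(f)); m=near(W,(.552,.035),.028,.125,.139); print(f,m.sum(),circ(W[m]))
    for lo,hi in((.15,.165),(.165,.18),(.18,.195),(.195,.21)):
        m=near(W,(.552,.035),.025,lo,hi); q=W[m]
        if len(q)>5: print(lo,len(q),q.min(0),q.max(0))
E
```

```text
time: 12.9
position: [0.5533, 0.0334, 0.2087]
tool_rot: [0.001, 3.137, 0.001]
ft_force: [-0.3, -1.0, 0.2]
grip_width: 0.289
grip_force: 25.0
[0.55328967 0.03335524 0.20873434] [1.43575278e-03 3.13735650e+00 1.07387788e-03] 25.18599118963872
w5 1413 [0.5509 0.034  0.0204]
0.165 289 [0.5363483  0.02017751 0.16661419] [0.54691499 0.04576085 0.1799259 ]
0.18 553 [0.53653219 0.01310252 0.18002173] [0.54746314 0.05431116 0.19497765]
0.195 1312 [0.53654361 0.01257025 0.19503384] [0.54781879 0.05493173 0.20999191]
s5 133 [0.5537 0.0325 0.0208]
0.165 41 [0.54440849 0.0183457  0.16646697] [0.56509825 0.03746239 0.17989271]
0.18 44 [0.54475008 0.01590125 0.18011499] [0.5657821  0.0454827  0.19484218]
0.195 76 [0.54473168 0.01066914 0.19555884] [0.56580736 0.05474588 0.2098715 ]
```

View pics/c5.png

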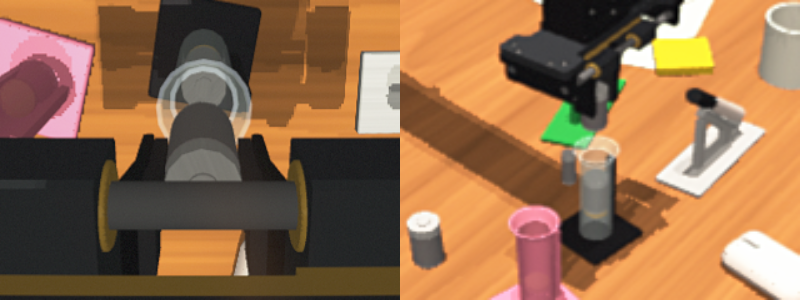

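The held cell hangs upright just over the clear tube (left panel at (205,130), right panel at (597,105)). Both cameras agree it needs about +1.6 mm in x and +1.1 mm in y. I'll lower it into the flare.

```bash
python3 -m inch '[[2,1,-20,0,0,0],[2,1,-36,0,0,0],[2,1,-36,0,0,0],[2,1,-36,0,0,0]]';  python3 - <<'E'
from h import *
snap('wrist','w6'); snap('scene','s6'); print(ctrl.get_state()['position'])
from scipy.optimize import least_squares
for f in('w6','s6'):
    W=cloud(load(f)); m=near(W,(.552,.035),.02,.141,.153); q=W[m]
    if len(q)>8:
        r=least_squares(lambda c:np.hypot(q[:,0]-c[0],q[:,1]-c[1])-.013,(.552,.035),loss='soft_l1',f_scale=.001).x; print(f,len(q),r)
    m=near(W,(.552,.035),.028,.125,.139)&~near(W,(.552,.035),.017,0,1); print(f,circ(W[m]))
E
```

```text
time: 13.5
position: [0.5559, 0.0353, 0.1737]
tool_rot: [0.001, 3.135, 0.008]
ft_force: [-0.1, -0.7, -0.7]
grip_width: 0.288
grip_force: 25.0
[0.55625736 0.0353976  0.17406687]
w6 369 [0.55247902 0.03516229]
w6 [0.5499 0.0342 0.0198]
s6 40 [0.55432668 0.03446983]
s6 [0.5534 0.0324 0.0212]
```

```bash
python3 -m inch '[[-1,-1,0,0,0,0],[-1,-1,-6,0,0,0],[-1,-1,-12,0,0,0],[-1,-1,-17,0,0,0],[-1,-1,-17,0,0,0]]'; python3 -m inch '[[0,0,0,0,0,0],[0,0,0,0,0,0],[0,0,0,0,0,0],[0,0,0,0,0,0]]' 45;  python3 - <<'E'
from h import *
snap('wrist','w7'); print(ctrl.get_state()['position'])
a=cv2.imread('pics/w7.png')[180:420,160:480]; cv2.imwrite('pics/c7.png',cv2.resize(a,(640,480)))
E
```

```text
time: 14.22
position: [0.5545, 0.0344, 0.156]
tool_rot: [0.0, 3.136, 0.006]
ft_force: [-0.4, 0.2, -0.5]
grip_width: 0.292
grip_force: 25.0
time: 14.72
position: [0.555, 0.0345, 0.1567]
tool_rot: [-0.0, 3.135, 0.007]
ft_force: [-0.6, 0.5, -0.1]
grip_width: 0.512
grip_force: 0.0
[0.55496389 0.03449002 0.15667016]
```

View pics/c7.png

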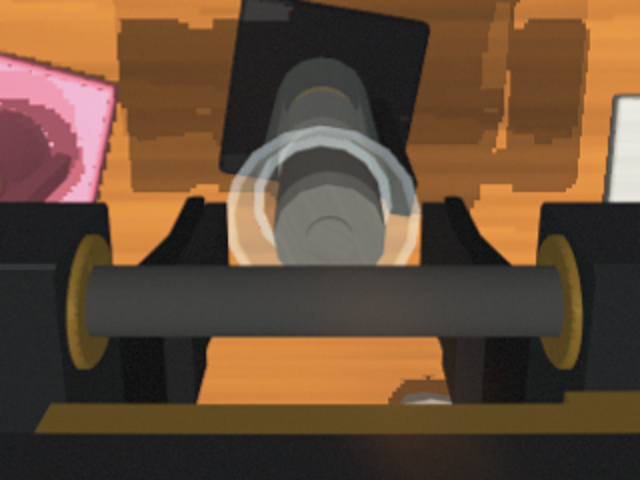

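The cell has dropped into the clear tube, its top inside the ring at (330,215). I'll retreat, check its height, and work out the re-grasp along the slope axis.

```bash
python3 -m inch '[[0,0,40,0,0,0],[0,0,100,0,0,0],[0,0,160,0,0,0],[0,0,200,0,0,0],[0,0,200,0,0,0]]';  python3 - <<'E'
from h import *
snap('wrist','w8'); W=cloud(load('w8')); m=near(W,(.552,.035),.03,.142,.16); q=W[m]; print('cell top',m.sum(),q[:,2].mean(),circ(q),rect(q)[:2])
R=frame(gx,side)
for s in(-.15,-.046): delta(seat+gx*s,R)
print(ctrl.get_state()['joint_positions'].round(2))
E
```

```text
time: 15.4
position: [0.5565, 0.0341, 0.3597]
tool_rot: [0.0, 3.13, 0.009]
ft_force: [0.1, -0.2, -0.3]
grip_width: 0.514
grip_force: 0.0
cell top 519 0.1438311892670868 [0.5514 0.0357 0.009 ] ((551.2733154296875, 35.70460510253906), (25.15796661376953, 24.819766998291016))
now [0.5555 0.0344 0.3575] shift mm [  26.    93.4 -166.5] turn deg [ 35.1  35.9 -84.2]
now [0.5555 0.0344 0.3575] shift mm [  25.3  166.9 -240. ] turn deg [ 35.1  35.9 -84.2]
[-1.16  0.14  1.18  1.52 -0.13  1.56  1.59]
```

```bash
python3 -m inch '[[26,60,0,35,36,-84],[26,90,0,35,36,-84],[26,90,0,35,36,-84],[26,90,0,35,36,-84],[26,90,0,35,36,-84],[26,90,0,35,36,-84],[26,90,0,35,36,-84],[26,90,0,35,36,-84],[26,90,0,35,36,-84],[26,90,0,35,36,-84],[26,93,-60,35,36,-84],[26,93,-120,35,36,-84],[26,93,-165,35,36,-84],[26,93,-165,35,36,-84],[26,93,-165,35,36,-84]]' 45;  python3 - <<'E'
from h import *
snap('wrist','w9'); z=load('w9'); W=cloud(z); 
m=near(W,(.58,.2),.11,.05,.17); q=W[m]; a=(q-seat)
print(m.sum(),'s',np.percentile(a@gx,[0,1,5,50,99]).round(4),'side',np.percentile(a@side,[1,50,99]).round(4),'n',np.percentile(a@gz,[5,50,99]).round(4), 'zmax',q[:,2].max())
R=frame(gx,side)
for s in(-.15,-.046): delta(seat+gx*s,R)
print(ctrl.get_state()['joint_positions'].round(2))
E
```

```text
time: 17.32
position: [0.5818, 0.1276, 0.1931]
tool_rot: [-1.743, -1.77, -0.725]
ft_force: [0.7, -0.6, 1.1]
grip_width: 0.518
grip_force: 0.0
2130 s [-0.0799 -0.079  -0.0784 -0.0554  0.0566] side [-0.0104 -0.0007  0.0088] n [-0.04    0.0029  0.0129] zmax 0.14383835825094868
now [0.582  0.1274 0.1937] shift mm [-0.6  0.3 -2.7] turn deg [-0.1  0.1 -0.4]
now [0.582  0.1274 0.1937] shift mm [ -1.3  73.9 -76.2] turn deg [-0.1  0.1 -0.4]
[-0.68  0.54  1.09  1.78 -1.16  1.64  0.71]
```

View pics/w9.png

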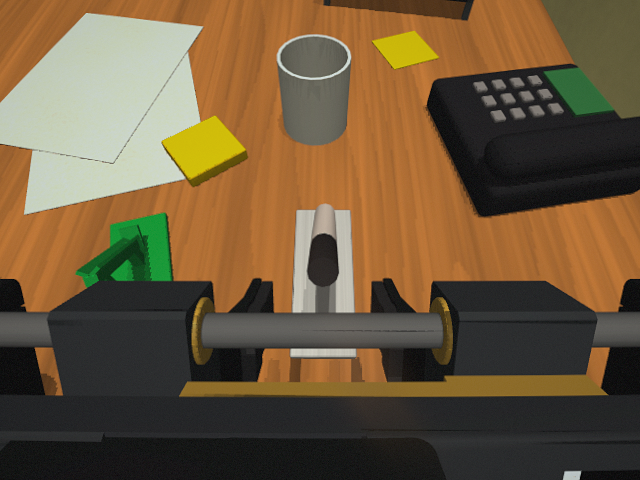

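The marker's cap end shows at (323,258), between the fingers and centred. It measures 78.5 mm upslope of the seat, close to the expected 75. I'll advance along the axis and grip it.

```bash
python3 -m inch '[[-2,25,-28,0,0,0],[-2,50,-53,0,0,0],[-2,72,-75,0,0,0],[-2,72,-75,0,0,0],[-2,72,-75,0,0,0]]'; python3 -m inch '[[0,0,0,0,0,0],[0,0,0,0,0,0],[0,0,0,0,0,0],[0,0,0,0,0,0]]' 8 58;  python3 - <<'E'
from h import *
R=frame(gx,side); delta(seat+gx*-.048,R)
E
```

```text
time: 18.0
position: [0.5802, 0.1985, 0.1187]
tool_rot: [-1.745, -1.769, -0.727]
ft_force: [0.7, -0.5, 0.5]
grip_width: 0.517
grip_force: 0.0
time: 18.5
position: [0.5804, 0.1996, 0.1177]
tool_rot: [-1.745, -1.768, -0.728]
ft_force: [3.9, 0.9, 3.9]
grip_width: 0.219
grip_force: 58.0
now [0.5804 0.1996 0.1177] shift mm [0.4 0.3 1.2] turn deg [-0.2  0.1 -0.2]
```

```bash
python3 - <<'E'
from h import *
s=ctrl.get_state(); np.savez('rest.npz',p=s['position'],r=s['tool_rot'])
R=frame((0,0,-1),side); delta((.5518,.0350,.305),R)
E
python3 -m inch '[[0,8,8,0,0,0],[0,25,45,0,0,0],[0,25,100,0,0,0],[0,20,160,-10,0,0],[0,0,185,-20,0,0],[-10,-40,187,-30,0,0],[-20,-90,187,-40,0,0],[-28,-140,187,-45,0,0],[-29,-165,187,-45,0,0],[-29,-165,187,-45,0,0],[-29,-165,187,-45,0,0],[-29,-165,187,-45,0,0]]'
python3 - <<'E'
from h import *
R=frame((0,0,-1),side); delta((.5518,.0350,.305),R)
snap('wrist','w10'); snap('scene','s10')
a=cv2.imread('pics/w10.png')[180:400,160:480]; b=cv2.imread('pics/s10.png')[130:270,230:400]
cv2.imwrite('pics/c10.png',np.hstack([cv2.resize(a,(400,300)),cv2.resize(b,(400,300))]))
from scipy.optimize import least_squares
for f in('w10','s10'):
    W=cloud(load(f))
    for lo,hi in((.165,.19),(.19,.215),(.215,.24),(.24,.265)):
        m=near(W,(.552,.035),.025,lo,hi); q=W[m]
        if len(q)>8:
            r=least_squares(lambda c:np.hypot(q[:,0]-c[0],q[:,1]-c[1])-.010,(.552,.035),loss='soft_l1',f_scale=.001).x; print(f,lo,len(q),r.round(4),'zmin',q[:,2].min())
    m=near(W,(.552,.035),.03,.142,.155); print(f,'cell',m.sum(),rect(W[m])[:2] if m.sum() else '')
E
```

```text
now [0.5804 0.1996 0.1177] shift mm [ -28.6 -164.6  187.3] turn deg [-45.2  -0.4  -0.2]
time: 20.0
position: [0.55, 0.0357, 0.3033]
tool_rot: [-2.203, -2.225, 0.01]
ft_force: [-0.6, 0.1, -0.1]
grip_width: 0.218
grip_force: 58.0
now [0.55   0.0357 0.3033] shift mm [ 1.8 -0.7  1.7] turn deg [-0.1 -0.7 -0.1]
w10 0.165 49 [0.5471 0.0421] zmin 0.18540149421398322
w10 0.19 289 [0.5469 0.0588] zmin 0.19001616211233058
w10 0.215 393 [0.5476 0.0392] zmin 0.21508032475563763
w10 0.24 546 [0.5479 0.0374] zmin 0.24005055146578347
w10 cell 269 ((555.5302124023438, 40.5367431640625), (14.338032722473145, 25.090335845947266))
s10 0.165 17 [0.5478 0.0421] zmin 0.18304039098046165
s10 0.19 73 [0.5484 0.0404] zmin 0.19022909181290082
s10 0.215 79 [0.5485 0.0386] zmin 0.21503398015082986
s10 0.24 85 [0.5491 0.0371] zmin 0.24007057033131063
s10 cell 61 ((553.9461059570312, 33.527793884277344), (23.414024353027344, 25.053728103637695))
```

View pics/c10.png

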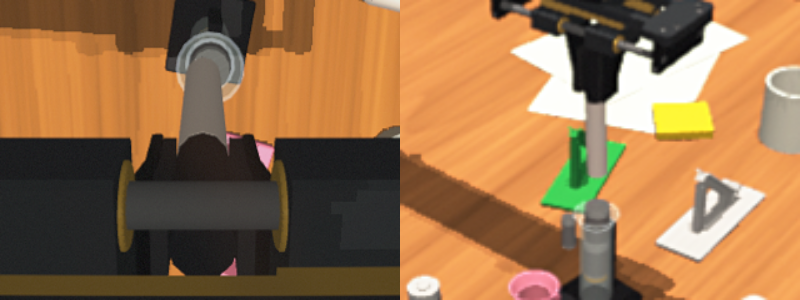

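The marker hangs about 4° off vertical, lower end toward +y, with its tip about 36 mm above the cell at (597,210) in the right panel. I'll straighten it, centre it over the tube and check again.

```bash
python3 -m inch '[[3,0,0,-4,-1,0],[3,0,0,-4,-1,0],[3,0,-20,-4,-1,0],[3,0,-20,-4,-1,0]]'
python3 - <<'E'
from h import *
snap('scene','s11'); snap('wrist','w11')
from scipy.optimize import least_squares
for f in('s11','w11'):
    W=cloud(load(f))
    for lo,hi in((.155,.18),(.18,.2),(.2,.225),(.225,.25)):
        m=near(W,(.552,.035),.018,lo,hi); q=W[m]
        if len(q)>8:
            r=least_squares(lambda c:np.hypot(q[:,0]-c[0],q[:,1]-c[1])-.010,(.552,.035),loss='soft_l1',f_scale=.001).x; print(f,lo,len(q),r.round(4),'zmin',q[:,2].min())
E
```

```text
time: 20.6
position: [0.552, 0.0344, 0.2826]
tool_rot: [2.177, 2.194, -0.069]
ft_force: [0.1, 0.6, -0.6]
grip_width: 0.217
grip_force: 58.0
s11 0.155 53 [0.552  0.0325] zmin 0.16268518058976378
s11 0.18 62 [0.5515 0.0325] zmin 0.18022310537381903
s11 0.2 80 [0.5522 0.0323] zmin 0.20028400171076244
s11 0.225 83 [0.5518 0.0325] zmin 0.22536293674411578
w11 0.155 167 [0.5516 0.0326] zmin 0.16469125155228836
w11 0.18 250 [0.5515 0.0326] zmin 0.18035417646145643
w11 0.2 420 [0.5514 0.0325] zmin 0.20000781664470102
w11 0.225 576 [0.5512 0.0325] zmin 0.2250087732577252
```

```bash
python3 -m inch '[[1,1,-6,0,0,0],[1,1,-12,0,0,0],[1,1,-16,0,0,0],[1,1,-20,0,0,0],[1,1,-24,0,0,0],[1,1,-28,0,0,0],[1,1,-32,0,0,0],[1,1,-36,0,0,0],[1,1,-40,0,0,0],[1,1,-44,0,0,0],[1,1,-44,0,0,0]]'; python3 -c "
from h import *
s=ctrl.get_state();print(s['position'],s['ft_force'])"
```

```text
time: 22.08
position: [0.5535, 0.0355, 0.2389]
tool_rot: [2.176, 2.194, -0.068]
ft_force: [1.5, -0.6, 0.5]
grip_width: 0.218
grip_force: 58.0
[0.55349614 0.03547213 0.23888535] [ 1.51893056 -0.59459077  0.52101403]
```

```bash
python3 -m inch '[[0,0,-2,0,0,0],[0,0,-4,0,0,0]]'; python3 -m inch '[[0,0,-2,0,0,0]]';python3 -m inch '[[0,0,-2,0,0,0]]'; python3 -c "
from h import *
snap('scene','s12');W=cloud(load('s12')); im=cv2.imread('pics/s12.png')
cv2.imwrite('pics/c12.png',cv2.resize(im[150:300,250:400],(600,600)))
snap('wrist','w12')"
```

```text
time: 22.32
position: [0.554, 0.0355, 0.2357]
tool_rot: [2.175, 2.193, -0.066]
ft_force: [0.1, 0.5, 5.0]
grip_width: 0.218
grip_force: 58.0
time: 22.45
position: [0.554, 0.0355, 0.2336]
tool_rot: [2.175, 2.193, -0.066]
ft_force: [0.9, 0.4, 4.2]
grip_width: 0.218
grip_force: 58.0
time: 22.58
position: [0.554, 0.0355, 0.2315]
tool_rot: [2.175, 2.193, -0.067]
ft_force: [0.6, -0.2, 4.7]
grip_width: 0.219
grip_force: 58.0
```

View pics/c12.png

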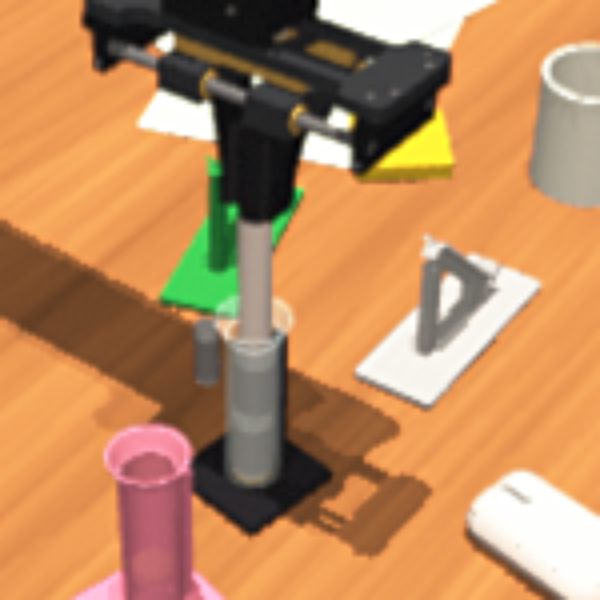

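The marker is inside the clear tube with its tip on the upper cell at (255,345). The cells are moving at about 5 N and sit near the bottom. I'll keep pressing in small steps.

```bash
python3 -m inch '[[0,0,-2,0,0,0]]'; python3 -m inch '[[0,0,-1,0,0,0],[0,0,-1,0,0,0]]'; python3 -m inch '[[0,0,-1,0,0,0],[0,0,-1,0,0,0]]'
```

```text
time: 22.8
position: [0.5545, 0.0355, 0.2303]
tool_rot: [2.174, 2.193, -0.065]
ft_force: [-0.6, 0.4, 13.3]
grip_width: 0.218
grip_force: 58.0
time: 23.05
position: [0.5551, 0.0353, 0.2303]
tool_rot: [2.174, 2.192, -0.064]
ft_force: [-0.9, 0.3, 12.8]
grip_width: 0.219
grip_force: 58.0
time: 23.3
position: [0.5554, 0.0351, 0.2302]
tool_rot: [2.174, 2.192, -0.063]
ft_force: [-2.2, 1.0, 18.4]
grip_width: 0.218
grip_force: 58.0
```

The cells are bottomed: z has stopped and the force held at 13–18 N. I'll withdraw upward and plan the return.

```bash
python3 -m inch '[[0,0,20,0,0,0],[-2,0,70,0,0,0],[-2,0,110,0,0,0],[-2,0,110,0,0,0]]'
python3 - <<'E'
from h import *
R=(Rn.from_euler('x',-4,degrees=True)*Rn.from_rotvec(np.load('rest.npz')['r'])).as_matrix()
for n in(.06,.0): delta(seat+gx*-.046+gz*n,R)
snap('wrist','w13'); W=cloud(load('w13')); m=near(W,(.552,.035),.022,.10,.15); q=W[m]; print(m.sum(),np.percentile(q[:,2],[5,50,95]))
from scipy.optimize import least_squares
for lo,hi in((.22,.24),(.24,.26),(.26,.28),(.28,.3)):
    m=near(W,(.552,.035),.025,lo,hi); q=W[m]
    if len(q)>8:
        r=least_squares(lambda c:np.hypot(q[:,0]-c[0],q[:,1]-c[1])-.010,(.552,.035),loss='soft_l1',f_scale=.001).x; print(lo,len(q),r.round(4),'zmin',q[:,2].min())
E
```

```text
time: 23.8
position: [0.5532, 0.0353, 0.3403]
tool_rot: [2.174, 2.192, -0.06]
ft_force: [0.1, -0.8, -0.5]
grip_width: 0.218
grip_force: 58.0
now [0.5532 0.0353 0.3403] shift mm [  27.2  208.4 -180.4] turn deg [45.   1.   0.5]
now [0.5532 0.0353 0.3403] shift mm [  27.6  166.  -222.8] turn deg [45.   1.   0.5]
1550 [0.10778334 0.12281551 0.13351179]
0.22 203 [0.5528 0.0337] zmin 0.2210521240274012
0.24 263 [0.5526 0.0337] zmin 0.24001770893724028
0.26 334 [0.5524 0.0337] zmin 0.2600438723910604
0.28 441 [0.5521 0.0336] zmin 0.280020705197234
```

```bash
python3 -m inch '[[10,50,0,8,0,0],[20,100,0,18,0,0],[27,150,0,28,0,0],[27,207,0,38,0,0],[27,207,-40,45,0.4,0.4],[27,207,-100,45,0.4,0.4],[27,207,-150,45,0.4,0.4],[27,207,-180,45,0.4,0.4],[27,207,-180,45,0.4,0.4],[27,207,-180,45,0.4,0.4]]'
python3 - <<'E'
from h import *
R=(Rn.from_euler('x',-4,degrees=True)*Rn.from_rotvec(np.load('rest.npz')['r'])).as_matrix()
for n in(.06,.003,0): delta(seat+gx*-.047+gz*n,R)
snap('scene','s14'); W=cloud(load('s14')); im=load('s14')['im'].astype(int)
m=near(W,(.58,.29),.06,.06,.2)&(im.max(-1)>110)&(im.max(-1)-im.min(-1)<50); q=W[m]
from scipy.optimize import least_squares
print(m.sum(),q.mean(0)); v=cv2.fitLine(q.astype(np.float32),cv2.DIST_HUBER,0,.01,.01).ravel(); print(v,'slope',np.degrees(np.arcsin(abs(v[2]))))
def f(p): 
    d=np.array([p[2],1,p[3]]);d/=np.linalg.norm(d); c=np.array([p[0],.27,p[1]]); r=q-c; return np.linalg.norm(r-np.outer(r@d,d),axis=1)-.01
o=least_squares(f,(.58,.13,0,-1),loss='soft_l1',f_scale=.001).x; print(o,'slope',np.degrees(np.arctan(o[3])),'ymax tip',q[:,1].max(),q[:,2].min())
E
```

```text
time: 25.1
position: [0.5791, 0.2424, 0.1582]
tool_rot: [-1.793, -1.816, -0.68]
ft_force: [-0.5, 0.5, 0.7]
grip_width: 0.218
grip_force: 58.0
now [0.5791 0.2424 0.1582] shift mm [1.3 0.6 2.4] turn deg [0.  0.4 0.1]
now [0.5791 0.2424 0.1582] shift mm [  1.6 -39.7 -37.9] turn deg [0.  0.4 0.1]
now [0.5791 0.2424 0.1582] shift mm [  1.6 -41.8 -40. ] turn deg [0.  0.4 0.1]
9 [0.58567172 0.28647852 0.09166262]
[-0.05324407  0.89694375 -0.43892705  0.58567166  0.28647852  0.09166262] slope 26.035442
[ 0.59087446  0.10820712  0.02846362 -1.09511637] slope -47.599391089044346 ymax tip 0.31231896358861966 0.06948382107697271
```

```bash
python3 - <<'E'
from h import *
from scipy.optimize import least_squares
snap('wrist','w14')
tcp=ctrl.get_state()['position']
for n in('s14','w14'):
    W=cloud(load(n)).reshape(-1,3); a=W-tcp; s=a@gx; r=np.linalg.norm(a-np.outer(s,gx),axis=1)
    q=W[(r<.02)&(s>.03)&(s<.15)]; print(n,len(q))
    if len(q)<15: continue
    def f(p):
        d=gx+p[2]*side+p[3]*gz; d/=np.linalg.norm(d); r=q-(tcp+p[0]*side+p[1]*gz); return np.linalg.norm(r-np.outer(r@d,d),axis=1)-.01
    o=least_squares(f,(0,0,0,0),loss='soft_l1',f_scale=.001).x; print('at TCP side,gz mm',o[:2]*1000,'tilt deg toward side,gz',np.degrees(o[2:]),'tip s',((q-tcp)@gx).max())
E
```

```text
s14 19
at TCP side,gz mm [ 0.01004766 -3.11056967] tilt deg toward side,gz [-0.52317916 -0.44342632] tip s 0.1194390740374145
w14 1513
at TCP side,gz mm [-1.72587884 -2.93501696] tilt deg toward side,gz [0.29618339 0.08860332] tip s 0.11996379576083806
```

```bash
python3 -m inch '[[3,-15,-13,0,0,0],[3,-30,-28,0,0,0],[3,-39,-37,0,0,0],[3,-39,-37,0,0,0]]'; python3 -m inch '[[0,-1,-1,0,0,0],[0,-1,-1,0,0,0]]'; python3 -m inch '[[0,-1,-1,0,0,0],[0,-1,-1,0,0,0]]'
```

```text
time: 25.7
position: [0.5822, 0.2029, 0.1208]
tool_rot: [-1.794, -1.816, -0.68]
ft_force: [-0.4, 0.3, 0.8]
grip_width: 0.213
grip_force: 58.0
time: 25.95
position: [0.5823, 0.203, 0.1206]
tool_rot: [-1.791, -1.817, -0.682]
ft_force: [0.5, -1.6, 1.0]
grip_width: 0.217
grip_force: 58.0
time: 26.2
position: [0.5822, 0.2015, 0.119]
tool_rot: [-1.793, -1.816, -0.681]
ft_force: [0.1, -1.0, 2.3]
grip_width: 0.215
grip_force: 58.0
```

```bash
python3 -m inch '[[-1,-1,-1,0,0,0],[-1,-1,-1,0,0,0]]'; python3 -m inch '[[0,0,0,0,0,0],[0,0,0,0,0,0],[0,0,0,0,0,0]]' 50; python3 -m inch '[[0,-25,25,0,0,0],[0,-60,60,0,0,0],[0,-100,100,0,0,0],[0,-110,150,0,0,0],[0,-110,150,0,0,0],[0,-110,150,0,0,0]]'
python3 - <<'E'
from h import *
from scipy.optimize import least_squares
snap('wrist','w15'); snap('scene','s15'); snap('top','t15')
for n in('s15','w15','t15'):
    W=cloud(load(n)); Wf=W.reshape(-1,3); a=Wf-seat; s=a@gx; r=np.linalg.norm(a-np.outer(s,gx),axis=1)
    q=Wf[(r<.018)&(s>-.09)&(s<-.035)]
    if len(q)>15:
        def f(p):
            d=gx+p[2]*side+p[3]*gz; d/=np.linalg.norm(d); r=q-(seat+p[0]*side+p[1]*gz); return np.linalg.norm(r-np.outer(r@d,d),axis=1)-.01
        o=least_squares(f,(0,0,0,0),loss='soft_l1',f_scale=.001).x; print(n,len(q),'side,gz mm',o[:2]*1000,'tilt deg',np.degrees(o[2:]),'upper end s',((q-seat)@gx).min())
    m=near(W,(.552,.035),.012,.08,.16); 
    if m.sum(): print('  cell top',m.sum(),np.percentile(W[m][:,2],[10,50,90]).round(3))
cv2.imwrite('pics/c15.png',cv2.resize(cv2.imread('pics/s15.png')[130:310,230:470],(800,600)))
E
```

```text
time: 26.45
position: [0.5812, 0.2003, 0.1178]
tool_rot: [-1.793, -1.816, -0.68]
ft_force: [0.7, -2.7, 2.6]
grip_width: 0.219
grip_force: 58.0
time: 26.82
position: [0.5805, 0.2007, 0.1171]
tool_rot: [-1.792, -1.817, -0.678]
ft_force: [0.2, 0.3, -0.2]
grip_width: 0.471
grip_force: 0.0
time: 27.58
position: [0.5805, 0.0909, 0.267]
tool_rot: [-1.792, -1.816, -0.679]
ft_force: [-0.9, 0.6, -0.7]
grip_width: 0.579
grip_force: 0.0
s15 98 side,gz mm [ 0.22173562 -6.29011795] tilt deg [ 0.16731244 -2.18367933] upper end s -0.08139610220481454
  cell top 13 [0.11  0.111 0.123]
w15 716 side,gz mm [-0.71745763 -2.38944991] tilt deg [0.26950792 0.74736693] upper end s -0.07937752130161885
t15 110 side,gz mm [ 0.93366616 -1.34162606] tilt deg [1.62139655 0.70177221] upper end s -0.08386322613683428
```

View pics/c15.png

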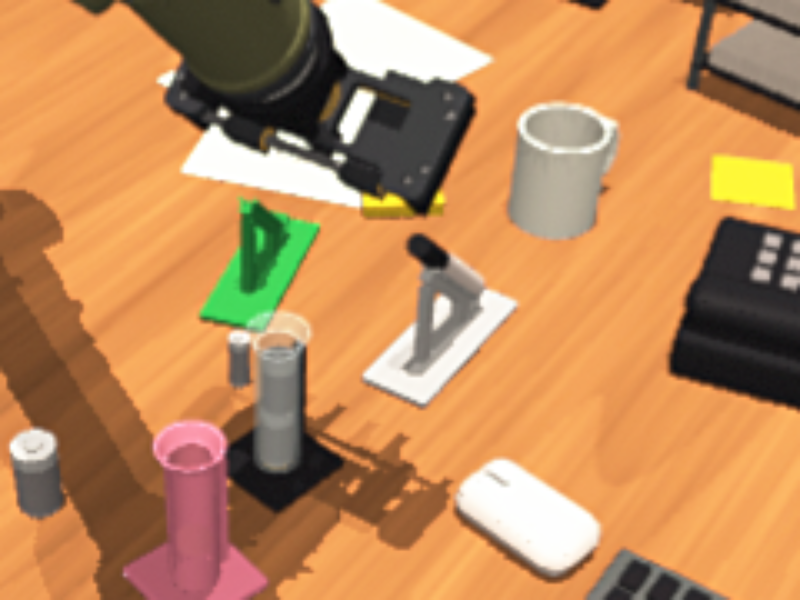

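The marker lies in the steel rest again at about (440,265) and the gripper is clear. Both cells are down in the clear tube, upper top at 0.111 m against 0.112 m expected. I'm handing the job in.

```bash
python3 -c "
from bench import ctrl
print(ctrl.get_state()['qd'].round(3)); print(ctrl.close_job())"
```

```text
[-0.     0.     0.004 -0.003 -0.003 -0.    -0.   ]
the job is handed in; nothing more can be done
None
```

I handed the job in at about 28 s: both cells are bottomed in the clear tube (pressed at 13–18 N) and the marker is let go in the sloped rest; no verdict came back.

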